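# Transfer repaired power units to the load-test rack in order

## Task

The four repaired power units waiting in the white cradles of the holding rack are due for their load test: move them to the empty bays of the grey load-test rack, keeping the same left-to-right order so that they still match the job list. Set each one down gently without dropping or tipping it, standing upright in the middle of its bay between the guides, lengthwise as the bay runs, and let go of it.

Things in the scene. Friction and masses are not known exactly. Their poses are not given: they have to be found in the camera images.
- shielded_unit: Power-adapter module in a white sleeve wrapped in copper foil with two pale tape bands: the longest unit. Loose, about 0.26 kg, 96 (x) x 30 (y) x 50 (z) mm, flat sides. Origin: centre of its underside; x along its length, z up. Grip it from above across y, over the hoops.
- caged_unit: Enclosed supply: bright steel cover with vent holes and a lower black terminal strip at one end. Loose, about 0.28 kg, 88 (x, from -44 to +44) x 36 (y) x 50 (z) mm, flat sides; the last 24 mm at the -x end are only 29 mm high. Origin: centre of its underside; x along its length, z up. Grip it from above across y, over the hoops.
- finned_unit: Black potted converter under an aluminium heat sink with five upright fins along x. Loose, about 0.24 kg, 76 (x) x 36 (y) x 52 (z) mm; the outer fins form flat sides above 30 mm. Origin: centre of its underside; x along its length, z up. Grip it from above across y, over the hoops.
- transformer_unit: Iron-cored mains transformer, its paper-wrapped coil sticking out at both ends, on a strap foot: the shortest unit. Loose, about 0.38 kg, 72 (x, foot) x 38 (y) x 50 (z) mm. Grip the core: the middle 28 mm of its length, 38 mm thick; the coil is 26 mm thick, 42 mm high. Origin: centre of its underside; x along its length, z up. Grip it from above across y, over the hoops.
- cradle_shielded: Fixed white cradle in which the copper-wrapped module starts, 104 (x) x 74 (y) mm; the four look alike, their order along the holding rack varies. Origin under its centre, 10 mm above the table; floor 4 mm above the origin. Steel wire hoops at y = +/-30 mm (56 mm clear between) reach 18 mm above the floor. Its unit stands upright within 9 mm of its middle, within 5 degrees of square.
- cradle_caged: Fixed white cradle in which the caged supply starts, 104 (x) x 74 (y) mm; the four look alike, their order along the holding rack varies. Origin under its centre, 10 mm above the table; floor 4 mm above the origin. Steel wire hoops at y = +/-30 mm (56 mm clear between) reach 18 mm above the floor. Its unit stands upright within 9 mm of its middle, within 5 degrees of square.
- cradle_finned: Fixed white cradle in which the finned converter starts, 104 (x) x 74 (y) mm; the four look alike, their order along the holding rack varies. Origin under its centre, 10 mm above the table; floor 4 mm above the origin. Steel wire hoops at y = +/-30 mm (56 mm clear between) reach 18 mm above the floor. Its unit stands upright within 9 mm of its middle, within 5 degrees of square.
- cradle_transformer: Fixed white cradle in which the transformer starts, 104 (x) x 74 (y) mm; the four look alike, their order along the holding rack varies. Origin under its centre, 10 mm above the table; floor 4 mm above the origin. Steel wire hoops at y = +/-30 mm (56 mm clear between) reach 18 mm above the floor. Its unit stands upright within 9 mm of its middle, within 5 degrees of square.
- holding_rack: Low aluminium frame, 86 (x) x 344 (y) x 10 mm, fixed, carrying the row of four white cradles. Origin under its centre on the table; y runs along the row to the robot's left (within 6 degrees). Cradles at y = +126, +42, -42, -126 mm, x = 0. It may be the nearer or the farther rack.
- test_rack: Fixed grey steel tray, 108 (x) x 346 (y) mm, with four bays: rubber pads 100 x 52 mm, each between two steel guides 84 mm long, 56 mm apart, 18 mm above the pad; a chassis 50 mm high behind, x = 56 to 96 mm. Origin on the table under the bays' middle; y along the row to the robot's left. Bay centres y = +126, +42, -42, -126 mm, x = 0, floor z = 14 mm. Bays run along x.

How it is judged:
At the end, for the whole second after the job is handed in: Each unit stands in the bay whose place from the left equals that of its cradle on the holding rack: within 14 mm of the bay's centre along the row and 15 mm lengthwise, 4 mm of its floor, 0.1 rad of upright, 0.25 rad of the bay's length (either way round), released, at rest (((y of cradle_shielded in the frame of holding_rack between 0.106 and 0.146 m and y of shielded_unit in the frame of test_rack between 0.112 and 0.14 m) or (y of cradle_shielded in the frame of holding_rack between 0.022 and 0.062 m and y of shielded_unit in the frame of test_rack between 0.028 and 0.056 m) or (y of cradle_shielded in the frame of holding_rack between -0.062 and -0.022 m and y of shielded_unit in the frame of test_rack between -0.056 and -0.028 m) or (y of cradle_shielded in the frame of holding_rack between -0.146 and -0.106 m and y of shielded_unit in the frame of test_rack between -0.14 and -0.112 m)) and x of shielded_unit in the frame of test_rack between -0.015 and 0.015 m and z of shielded_unit in the frame of test_rack between 0.01 and 0.018 m and angle between each of shielded_unit, caged_unit, finned_unit, transformer_unit's own z axis and vertical below 0.1 rad and angle between the x axis of each of shielded_unit, caged_unit, finned_unit, transformer_unit and the x axis of test_rack, either way round below 0.25 rad and linear speed of each of shielded_unit, caged_unit, finned_unit, transformer_unit below 0.02 m/s and angular speed of each of shielded_unit, caged_unit, finned_unit, transformer_unit below 0.1 rad/s and contact force between each of shielded_unit, caged_unit, finned_unit, transformer_unit and the fingers below 0.1 N and ((y of cradle_caged in the frame of holding_rack between 0.106 and 0.146 m and y of caged_unit in the frame of test_rack between 0.112 and 0.14 m) or (y of cradle_caged in the frame of holding_rack between 0.022 and 0.062 m and y of caged_unit in the frame of test_rack between 0.028 and 0.056 m) or (y of cradle_caged in the frame of holding_rack between -0.062 and -0.022 m and y of caged_unit in the frame of test_rack between -0.056 and -0.028 m) or (y of cradle_caged in the frame of holding_rack between -0.146 and -0.106 m and y of caged_unit in the frame of test_rack between -0.14 and -0.112 m)) and x of caged_unit in the frame of test_rack between -0.015 and 0.015 m and z of caged_unit in the frame of test_rack between 0.01 and 0.018 m and ((y of cradle_finned in the frame of holding_rack between 0.106 and 0.146 m and y of finned_unit in the frame of test_rack between 0.112 and 0.14 m) or (y of cradle_finned in the frame of holding_rack between 0.022 and 0.062 m and y of finned_unit in the frame of test_rack between 0.028 and 0.056 m) or (y of cradle_finned in the frame of holding_rack between -0.062 and -0.022 m and y of finned_unit in the frame of test_rack between -0.056 and -0.028 m) or (y of cradle_finned in the frame of holding_rack between -0.146 and -0.106 m and y of finned_unit in the frame of test_rack between -0.14 and -0.112 m)) and x of finned_unit in the frame of test_rack between -0.015 and 0.015 m and z of finned_unit in the frame of test_rack between 0.01 and 0.018 m and ((y of cradle_transformer in the frame of holding_rack between 0.106 and 0.146 m and y of transformer_unit in the frame of test_rack between 0.112 and 0.14 m) or (y of cradle_transformer in the frame of holding_rack between 0.022 and 0.062 m and y of transformer_unit in the frame of test_rack between 0.028 and 0.056 m) or (y of cradle_transformer in the frame of holding_rack between -0.062 and -0.022 m and y of transformer_unit in the frame of test_rack between -0.056 and -0.028 m) or (y of cradle_transformer in the frame of holding_rack between -0.146 and -0.106 m and y of transformer_unit in the frame of test_rack between -0.14 and -0.112 m)) and x of transformer_unit in the frame of test_rack between -0.015 and 0.015 m and z of transformer_unit in the frame of test_rack between 0.01 and 0.018 m); the robot touches nothing.
It fails at once if a unit is tipped over (more than 45 degrees) (angle between any of shielded_unit, caged_unit, finned_unit, transformer_unit's own z axis and vertical above 0.785 rad).
It fails at once if a unit is dropped (faster than 0.7 m/s while not held: a fall of more than 25 mm) ((linear speed of shielded_unit above 0.7 m/s and contact force between shielded_unit and the fingers below 0.05 N) or (linear speed of caged_unit above 0.7 m/s and contact force between caged_unit and the fingers below 0.05 N) or (linear speed of finned_unit above 0.7 m/s and contact force between finned_unit and the fingers below 0.05 N) or (linear speed of transformer_unit above 0.7 m/s and contact force between transformer_unit and the fingers below 0.05 N)).
It also fails if it takes over 74 s, if anything falls off the work surface, if the arm or the gripper's body presses on something with over 40 N, if the wrist force passes 120 N, or if a joint passes its speed limit or range.

## Robot

A 7-joint arm with a two-finger parallel gripper is mounted at the origin on the work surface. World frame = base frame: x ahead of the robot, y to its left, z up, the work surface at z = 0. Lengths are in m, angles in rad, forces in N, time in s.
With the tool pointing down it reaches from about 0.4 to 0.85 m from the base axis. Payload 10.4 kg.
Tool frame: the origin (TCP) lies at the very end of the fingers, on their centre line; the grasp point (between the pads) lies r.pinch_z behind it (r.pinch_z is the distance from the TCP to the grasp point, in m); z points along the fingers, x is the direction in which the jaws open and shut, and the axes are right-handed (so a half turn about z gives the same grasp; the last joint's range is limited). The gripper opens to 87 mm and grips with 3 to 60 N. Pads are 19 mm wide; open, the fingers measure 117 mm over their backs; the gripper's body (75 mm by 190 mm) begins 51 mm behind the grasp point.
Start: joints at [-1.194, 0.332, -0.065, 1.46, 0.022, 1.35, -0.088], TCP at [0.243, 0.576, 0.192] pointing down, gripper open.
Joint ranges: [-2.6, 2.6], [-0.5, 2.12], [-1.47, 1.34], [0.16, 2.42], [-1.27, 4.41], [0.06, 2.06], [-2.6, 2.6]. Speed limits (rad/s): [2.22, 2.22, 2.79, 2.79, 3.14, 3.14, 3.14].

## Interface

Orientations are given as a unit quaternion [x, y, z, w].
In Python, from bench import r gives the robot as it stands.
- The arm moves only by the tool carry_out, never from a script. Its argument "increments" is text: rows parted by semicolons, each of 7 numbers parted by spaces: the turn, a rotation vector about the tool's x, y, z in degrees, then the shift along the tool's x, y, z in m, then the finger opening in m, from 0 to 0.087. A call has exactly 5 rows; each row is the pose to reach, as a shift and turn from the pose measured when the call began, along the tool's axes at that moment; what a row does not reach only later rows make up. A row lasts 1/8 s, in which the tool goes at most 62.5 mm and 10.7 degrees, less where a joint would pass 70% of its speed; a pose out of reach is approached as far as the arm can. A call with a gripper value outside its range is refused whole. The fingers move at their own pace and stop on an object; "squeeze" is the grip in N (left out, the last holds). Time passes only in rows, so rows that repeat a pose let the fingers close, or fill a call up. It gives the time, the measured TCP pose, the force and the opening at its end, in the units of the state.
- r.read_state(): the state, without advancing time (a new reading comes with each control period).
- r.camera(name): name is "side" or "top" or "wrist"; returns (picture, depth): 384x512x3 uint8, blue, green, red; 384x512 float32, m along the optical axis (not along the pixel's ray), 0 where there is no reading.
- r.camera_model(name): a dict with "K" (3x3 intrinsics, pixels), "extrinsics" (4x4, takes a point from camera to world coordinates). Camera axes: x right, y down, z forward; pixel columns grow to the right and rows downward; lengths in m; the calibration is good to about 2 mm. A picture is of the moment at which its call begins: read the wrist's pose just before it. camera_model takes no time and is no camera call; for the wrist camera it gives the pose at the moment of the call.
- r.close_job(): hands the job in, once; it reports no verdict.
The state is a dict: "time": time; "joint_positions": joint angles; "joint_vel": joint speeds; "joint_torque": joint torques, N m; "ee_pos": TCP position; "eef_rot": TCP orientation; "ft_force": force on the tool from outside, world axes, zero at the start; "torque": the same for the moment, N m; "width": finger opening in m.
Only numpy, scipy, OpenCV 4.12 (cv2) and the standard library are available. Lean on these libraries where they do the work, as an engineer would, in place of code of your own. Each camera call takes 0.05 s, during which the arm holds its last target.

## Working session

There is one attempt and no reset: what is moved stays moved. The work goes in short steps, Python scripts to look and compute and a tool call to move; the robot and the scene stay as the last step left them, time stands still between calls to the robot, and variables do not carry over. Pictures are saved under pics/ and viewed, and the job is handed in when it is done.

Besides the shell and the picture viewer there is one more tool, called after "Request:" in YAML: its name, and indented under it one key for each argument. carry_out: Moves the arm, as the interface text tells. Its arguments: {"type":"object","properties":{"increments":{"type":"string"},"squeeze":{"type":"number"}},"required":["increments"]}

```bash
ls; mkdir -p pics
python3 - <<'E'
from bench import r
import cv2,numpy as np
print(r.read_state(), r.pinch_z)
for n in("top","side"):
    p,d=r.camera(n); cv2.imwrite(f"pics/{n}0.png",p); np.savez(f"{n}0.npz",p=p,d=d); m=r.camera_model(n); print(n,np.round(m["K"],1),np.round(m["extrinsics"],3))
E
```

```text
pics
{'time': 0.0, 'joint_positions': array([-1.19361371,  0.33290622, -0.06469703,  1.46097015,  0.02158003,
        1.34990105, -0.08850138]), 'joint_vel': array([ 0.00047924,  0.00063433,  0.00052642, -0.00077254,  0.00148734,
       -0.00085597,  0.00024202]), 'joint_torque': array([-9.81331505e-04, -6.23242307e+01,  2.39373866e-02, -3.89900851e+01,
       -6.15647575e-02,  3.94124107e-02,  9.54623056e-05]), 'ee_pos': array([0.24308949, 0.57530039, 0.19091875]), 'eef_rot': array([ 8.33428263e-01,  5.52627158e-01, -6.06480511e-04,  4.32817350e-04]), 'ft_force': array([-0.11777422, -0.21545537,  0.23398617]), 'torque': array([ 0.02461243, -0.01653936,  0.01554854]), 'width': 0.08698489675264827} 0.0187
top [[387.6   0.  258.5]
 [  0.  387.6 184.4]
 [  0.    0.    1. ]] [[-0.003 -0.99   0.142  0.479]
 [-0.999  0.008  0.037 -0.029]
 [-0.037 -0.141 -0.989  0.679]
 [ 0.     0.     0.     1.   ]]
side [[400.9   0.  255.6]
 [  0.  400.9 192.2]
 [  0.    0.    1. ]] [[ 0.989 -0.082  0.121  0.472]
 [-0.146 -0.561  0.815 -0.601]
 [ 0.001 -0.824 -0.567  0.467]
 [ 0.     0.     0.     1.   ]]
```

View pics/top0.png

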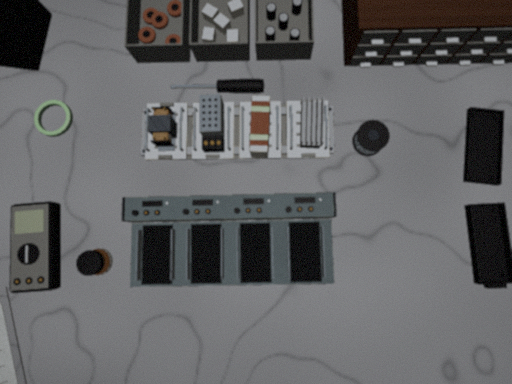

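View pics/side0.png

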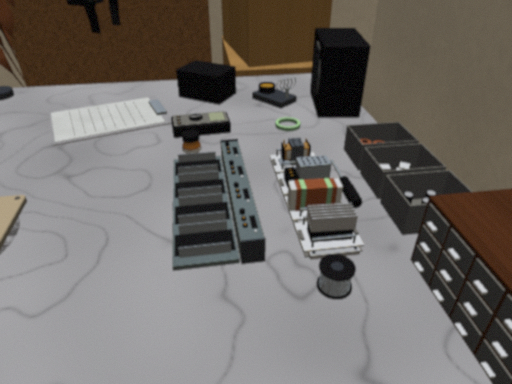

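The top view shows the holding rack as the farther one (cols 142–332, rows 100–158). Left to right it holds the transformer, caged, shielded and finned units. The test rack is nearer, with pads at rows 225–282 and cols 155, 205, 256 and 306. The chassis lies between the two racks.

```bash
cat > h.py <<'E'
import numpy as np,cv2
from bench import r
def ray(n,uv,z,m=None):
    m=m or r.camera_model(n); K=m["K"];T=m["extrinsics"]
    uv=np.atleast_2d(uv).astype(float)
    d=np.c_[(uv[:,0]-K[0,2])/K[0,0],(uv[:,1]-K[1,2])/K[1,1],np.ones(len(uv))]@T[:3,:3].T
    o=T[:3,3]; return o+d*((z-o[2])/d[:,2])[:,None]
def cloud(n,d):
    m=r.camera_model(n);K=m["K"];T=m["extrinsics"]
    v,u=np.mgrid[:d.shape[0],:d.shape[1]]
    P=np.stack([(u-K[0,2])/K[0,0]*d,(v-K[1,2])/K[1,1]*d,d],-1)
    return P@T[:3,:3].T+T[:3,3]
E
python3 - <<'E'
from h import *
f=np.load("top0.npz");p,d=f["p"],f["d"]
c=cv2.resize(p[90:165,130:345],None,fx=3.7,fy=3.7,interpolation=cv2.INTER_CUBIC);cv2.imwrite("pics/c1.png",c)
c=cv2.resize(p[190:292,115:340],None,fx=3.5,fy=3.5,interpolation=cv2.INTER_CUBIC);cv2.imwrite("pics/c2.png",c)
P=cloud("top",d)
# pads: dark pixels in tray
g=p.max(2)
m=np.zeros_like(g);m[215:290,130:335]=(g[215:290,130:335]<45)*255
m=cv2.morphologyEx(m,cv2.MORPH_OPEN,np.ones((5,5)))
cs,_=cv2.findContours(m,cv2.RETR_EXTERNAL,cv2.CHAIN_APPROX_NONE)
for c in cs:
    if cv2.contourArea(c)<300: continue
    w=ray("top",c[:,0,:],0.014)[:,:2].astype(np.float32)*1000
    print("pad",cv2.boundingRect(c),np.round(cv2.minAreaRect(w)[0],1),np.round(cv2.minAreaRect(w)[1:][0]),cv2.minAreaRect(w)[2])
for (a,b) in [(160,125),(210,115),(212,143),(260,125),(311,122),(155,250),(205,250),(256,250),(306,250),(230,208),(230,290)]:
    print((a,b),np.round(P[b,a],4))
E
```

```text
pad (142, 226, 28, 58) [455.4 172.1] [97. 47.] 1.7447152137756348
pad (191, 225, 29, 58) [457.   86.9] [96. 48.] 0.685591459274292
pad (240, 224, 31, 58) [458.6   2. ] [96. 50.] 0.9752677083015442
pad (290, 222, 31, 60) [460.  -82.2] [97. 50.] 1.197295904159546
(160, 125) [0.6681 0.1568 0.0639]
(210, 115) [0.6837 0.0736 0.0648]
(212, 143) [0.6426 0.0736 0.0398]
(260, 125) [ 0.6658 -0.009   0.064 ]
(311, 122) [ 0.6724 -0.0934  0.0551]
(155, 250) [0.4624 0.1734 0.0129]
(205, 250) [0.4623 0.0869 0.0143]
(256, 250) [0.4622 0.     0.0146]
(306, 250) [ 0.4621 -0.0844  0.014 ]
(230, 208) [0.5313 0.0415 0.0441]
(230, 290) [3.944e-01 4.530e-02 2.000e-04]
```

```bash
sleep 1
python3 - <<'E'
from h import *
f=np.load("top0.npz");p,d=f["p"],f["d"];P=cloud("top",d)
# top faces of units by height
m=((P[...,2]>.048)&(P[...,2]<.075)&(d>0)).astype(np.uint8)*255
m[:92]=0;m[165:]=0;m[:,:135]=0;m[:,338:]=0
n,l,st,ce=cv2.connectedComponentsWithStats(m)
for i in range(1,n):
    if st[i,4]<40: continue
    q=P[l==i]; rc=cv2.minAreaRect((q[:,:2]*1000).astype(np.float32))
    print(st[i],np.round(rc[0],1),np.round(rc[1],1),round(rc[2],1),np.round(np.percentile(q[:,2],[5,50,95]),4))
E
```

```text
[199  94  23  41 901] [688.   74.6] [64.3 36. ] 0.9 [0.0542 0.0641 0.0658]
[ 249   96   21   58 1085] [669.1  -7.9] [30.7 95.9] 87.5 [0.0618 0.0645 0.0662]
[301  97   3  48 103] [674.3 -78. ] [ 2.7 75.1] 87.4 [0.0508 0.0656 0.0678]
[306  97   3  48 111] [674.7 -86.4] [ 2.7 76.2] 87.4 [0.0514 0.0654 0.0679]
[311  97   3  48 118] [673.5 -94.6] [ 2.7 75.5] 87.5 [0.0504 0.0656 0.0678]
[316  97   3  48 128] [ 673.5 -103. ] [ 3.  75.3] 87.7 [0.05   0.0653 0.0676]
[321  97   4  48 133] [ 673.4 -111.3] [ 3.  75.8] 87.5 [0.0502 0.0655 0.0674]
[147 107  26  36 750] [672.2 159.4] [60.5 39.2] 1.1 [0.0516 0.0623 0.0655]
```

View pics/c1.png

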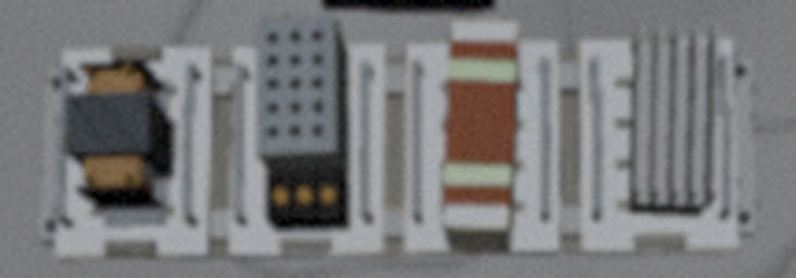

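View pics/c2.png

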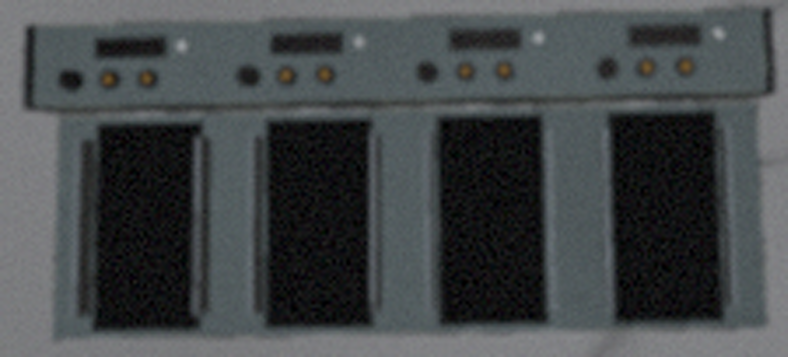

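Pads fit a row with 84 mm spacing and a yaw of about 1°. The unit tops measure z≈0.064, as expected. The crop shows the caged unit's terminal strip at the near end. Next I'll refine the transformer core and add a pose-to-increment helper.

```bash
cat >> h.py <<'E'
from scipy.spatial.transform import Rotation as R
def inc(x,y,z,yaw=0):
    """target TCP pos (m), yaw deg of unit x-axis vs world x -> tool x=+y side. prints turn(deg), shift(m)"""
    s=r.read_state(); R0=R.from_quat(s["eef_rot"])
    c,n=np.cos(np.radians(yaw)),np.sin(np.radians(yaw))
    T=R.from_matrix(np.array([[-n,c,0],[c,n,0],[0,0,-1]]).T.T)
    rv=(R0.inv()*T).as_rotvec(degrees=True); sh=R0.inv().apply(np.array([x,y,z])-s["ee_pos"])
    print("t",round(s["time"],2),"pos",np.round(s["ee_pos"],4),"turn",np.round(rv,1),"shift",np.round(sh,4),"w",round(s["width"],4))
E
python3 - <<'E'
from h import *
f=np.load("top0.npz");p,d=f["p"],f["d"];P=cloud("top",d)
sub=(slice(95,160),slice(140,180))
m=(P[sub][...,2]>.059)
q=P[sub][m]; 
rc=cv2.minAreaRect((q[:,:2]*1000).astype(np.float32));print("top>59",len(q),rc,np.median(q[:,2]))
hsv=cv2.cvtColor(p,cv2.COLOR_BGR2HSV)
b=((hsv[...,1]<90)&(hsv[...,2]>35)&(hsv[...,2]<120))[sub]&m
q=P[sub][b];rc=cv2.minAreaRect((q[:,:2]*1000).astype(np.float32));print("grey",len(q),rc, np.percentile(q,[3,97],axis=0).round(4))
print(r.read_state()["joint_positions"].round(2))
m=r.camera_model("wrist");s=r.read_state()
R0=R.from_quat(s["eef_rot"]);print(m["K"].round(0),R0.inv().apply(m["extrinsics"][:3,3]-s["ee_pos"]).round(3),(R0.inv().as_matrix()@m["extrinsics"][:3,:3]).round(2))
inc(.668,.159,.2,0)
E
```

```text
top>59 439 ((580.4284057617188, 84.30010986328125), (299.7760009765625, 51.3277473449707), 38.59556579589844) 0.0639336216542491
grey 403 ((577.1743774414062, 82.10580444335938), (292.77020263671875, 47.128448486328125), 39.54193115234375) [[0.6578 0.1405 0.0616]
 [0.6852 0.1773 0.0666]]
[-1.19  0.33 -0.06  1.46  0.02  1.35 -0.09]
[[268.   0. 257.]
 [  0. 268. 192.]
 [  0.   0.   1.]] [ 0.    -0.083 -0.192] [[ 1.    0.   -0.  ]
 [ 0.    0.96  0.3 ]
 [ 0.   -0.3   0.96]]
t 0.1 pos [0.2431 0.5754 0.191 ] turn [ -0.    0.1 -22.9] shift [-0.2182  0.5534 -0.0087] w 0.0872
```

Request:
carry_out:
  increments: "0 0 -4.6 -0.022 0.055 0 0.087; 0 0 -9.2 -0.044 0.11 -0.002 0.087; 0 0 -13.7 -0.065 0.166 -0.004 0.087; 0 0 -18.3 -0.087 0.221 -0.006 0.087; 0 0 -22.9 -0.109 0.277 -0.008 0.087"
  squeeze: 25

```text
time: 0.72
ee_pos: [0.4569, 0.3655, 0.1991]
eef_rot: [0.706, 0.708, -0.001, 0.0]
ft_force: [1.3, 0.7, 0.2]
width: 0.0871
```

```bash
python3 -c "
from h import *
inc(.66,.159,.2,0)"
```

```text
t 0.72 pos [0.4569 0.3655 0.1991] turn [-0.   0.1  0.2] shift [-0.2071  0.2026 -0.0008] w 0.0871
```

Request:
carry_out:
  increments: "0 0 0.2 -0.041 0.04 0 0.07; 0 0.1 0.2 -0.083 0.081 0 0.066; 0 0.1 0.2 -0.124 0.122 0 0.066; 0 0.1 0.2 -0.166 0.162 0 0.066; 0 0.1 0.2 -0.207 0.202 0 0.066"

```text
time: 1.35
ee_pos: [0.6603, 0.1577, 0.1988]
eef_rot: [0.707, 0.707, -0.0, -0.001]
ft_force: [0.7, 0.2, 1.0]
width: 0.0661
```

Run:
```python
from h import *
inc(.6715,.159,.1,0)
p,d=r.camera("wrist"); np.savez("w1.npz",p=p,d=d,T=r.camera_model("wrist")["extrinsics"]); cv2.imwrite("pics/w1.png",p)
```

```text
t 1.35 pos [0.6603 0.1577 0.1988] turn [-0.1 -0.  -0. ] shift [0.0013 0.0113 0.0988] w 0.0661
```

View pics/w1.png

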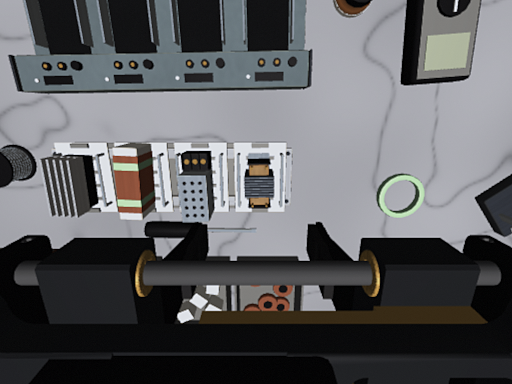

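The wrist view shows the transformer core at about cols 246–274, rows 174–198, to the right of the caged unit. Next I'll measure the core and the other units by wrist-camera depth, as an independent check.

Run:
```python
from h import *
f=np.load("w1.npz");p,d,T=f["p"],f["d"],f["T"];P=cloud("wrist",d)
m=((P[...,2]>.058)&(P[...,2]<.075)&(d>0)&(P[...,0]>.6)&(P[...,0]<.74)).astype(np.uint8)
m[:,300:]=0;m[222:]=0
n,l,st,ce=cv2.connectedComponentsWithStats(m)
for i in range(1,n):
    if st[i,4]<40: continue
    q=P[l==i];rc=cv2.minAreaRect((q[:,:2]*1000).astype(np.float32))
    print(st[i],np.round(rc[0],1),np.round(rc[1],1),round(rc[2],1),np.round(np.percentile(q,[3,97],axis=0),4).tolist())
cv2.imwrite("pics/w1c.png",cv2.resize(p[130:225,30:310],None,fx=2.8,fy=2.8,interpolation=cv2.INTER_CUBIC))
```

```text
[ 113  147   31   74 1855] [672.8 -15.9] [31.6 95.7] 87.0 [[0.6271, -0.0306, 0.0602], [0.7167, -0.0001, 0.0654]]
[  39  158   43   60 1860] [ 676.9 -103.2] [38.2 76.4] 86.7 [[0.6406, -0.1209, 0.0587], [0.7125, -0.0843, 0.0671]]
[ 178  175   32   47 1330] [692.1  66.2] [63.1 36.6] 0.3 [[0.6616, 0.0494, 0.0613], [0.7216, 0.0837, 0.0646]]
[244 176  31  22 643] [676.8 151. ] [38.3 27.4] 89.8 [[0.6636, 0.1331, 0.06], [0.69, 0.1687, 0.064]]
```

View pics/w1c.png

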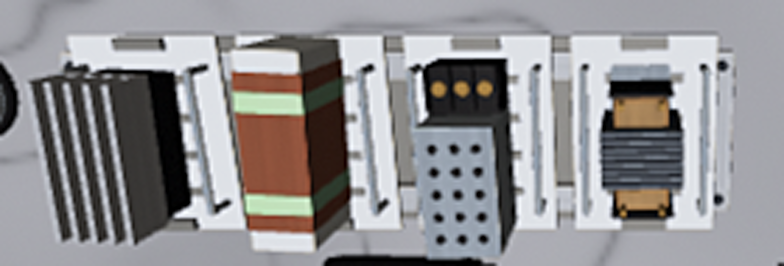

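The wrist result differs from the top by about 8 mm in y. The arm was probably still moving when that picture was taken, so I'll repeat it at rest.

Request:
carry_out:
  increments: "0 0 0 0 0 0 0.066; 0 0 0 0 0 0 0.066; 0 0 0 0 0 0 0.066; 0 0 0 0 0 0 0.066; 0 0 0 0 0 0 0.066"

```text
time: 2.02
ee_pos: [0.6641, 0.1493, 0.1982]
eef_rot: [0.71, 0.704, -0.002, 0.002]
ft_force: [0.0, 0.2, 0.3]
width: 0.0663
```

```bash
cat > wl.py <<'E'
from h import *
import sys
inc(.6715,.159,.1,0)
T=r.camera_model("wrist")
p,d=r.camera("wrist");cv2.imwrite("pics/%s.png"%sys.argv[1],p)
P=cloud("wrist",d)
m=((P[...,2]>.058)&(P[...,2]<.075)&(d>0)&(P[...,0]>.6)&(P[...,0]<.74)).astype(np.uint8)
m[222:]=0
n,l,st,ce=cv2.connectedComponentsWithStats(m)
for i in range(1,n):
    if st[i,4]<200: continue
    q=P[l==i];rc=cv2.minAreaRect((q[:,:2]*1000).astype(np.float32))
    print(st[i],np.round(rc[0],1),np.round(rc[1],1),round(rc[2],1),np.round(np.percentile(q,[3,97],axis=0),4).tolist())
E
python3 wl.py w2
```

```text
t 2.02 pos [0.6641 0.1493 0.1982] turn [ 0.   0.3 -0.4] shift [0.0102 0.0073 0.0982] w 0.0663
[ 120  145   31   73 1858] [669.8  -6.6] [31.9 95.2] 87.7 [[0.6246, -0.0209, 0.0603], [0.714, 0.0094, 0.0652]]
[  46  157   43   59 1773] [674.8 -93.7] [38.8 76.3] 87.2 [[0.6385, -0.111, 0.0585], [0.7101, -0.0747, 0.0665]]
[ 185  172   32   48 1353] [688.9  75.9] [63.4 36.4] 0.4 [[0.6579, 0.0591, 0.0612], [0.7185, 0.0934, 0.0648]]
[251 173  31  23 661] [673.  160.5] [28.4 37.8] 1.1 [[0.6593, 0.1426, 0.06], [0.6858, 0.179, 0.0647]]
```

Top and wrist now agree within about 1.5 mm. Descend on the transformer.

Request:
carry_out:
  increments: "0 0.3 -0.4 0.0105 0.008 0.05 0.066; 0 0.3 -0.4 0.0105 0.008 0.1 0.066; 0 0.3 -0.4 0.0105 0.008 0.1 0.066; 0 0.3 -0.4 0.0105 0.008 0.1 0.066; 0 0.3 -0.4 0.0105 0.008 0.1 0.066"

```text
time: 2.7
ee_pos: [0.6738, 0.1593, 0.1011]
eef_rot: [0.708, 0.707, 0.002, 0.001]
ft_force: [0.3, 0.7, -0.8]
width: 0.0662
```

```bash
python3 -c "
from h import *
inc(.6722,.160,.037,0.5)"
```

```text
t 2.7 pos [0.6738 0.1593 0.1011] turn [ 0.3 -0.1 -0.6] shift [ 0.0006 -0.0019  0.0641] w 0.0662
```

Request:
carry_out:
  increments: "0.3 0 -0.6 0.0006 -0.0019 0.035 0.066; 0.3 0 -0.6 0.0006 -0.0019 0.064 0.066; 0.3 0 -0.6 0.0006 -0.0019 0.064 0.066; 0.3 0 -0.6 0.0006 -0.0019 0.064 0.03; 0.3 0 -0.6 0.0006 -0.0019 0.064 0.03"
  squeeze: 25

```text
time: 3.32
ee_pos: [0.6733, 0.1603, 0.0392]
eef_rot: [0.704, 0.71, 0.002, -0.0]
ft_force: [0.6, -0.1, 0.2]
width: 0.0535
```

Request:
carry_out:
  increments: "0 0 0 0 0 0 0.03; 0 0 0 0 0 0 0.03; 0 0 0 0 0 -0.002 0.03; 0 0 0 0 0 -0.01 0.03; 0 0 0 0 0 -0.02 0.03"

```text
time: 3.95
ee_pos: [0.6733, 0.1602, 0.0599]
eef_rot: [0.704, 0.71, 0.002, -0.0]
ft_force: [0.5, -0.4, -0.1]
width: 0.0302
```

```bash
python3 -c "
from h import *
inc(.4554,.1705,.12,1.05); print(r.read_state()['ft_force'])"
```

```text
t 3.95 pos [0.6733 0.1602 0.0599] turn [ 0.1 -0.1 -0.5] shift [ 0.0124 -0.2177 -0.0605] w 0.0302
[ 0.48570609 -0.4125218  -0.10482632]
```

The opening reads 30 mm, so the core isn't held. Look before acting.

Run:
```python
from h import *
p,d=r.camera("wrist");cv2.imwrite("pics/w3.png",p)
p,d=r.camera("side");cv2.imwrite("pics/s3.png",cv2.resize(p[100:280,160:400],None,fx=3,fy=3,interpolation=cv2.INTER_CUBIC))
```

```text
(no output)
```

View pics/w3.png

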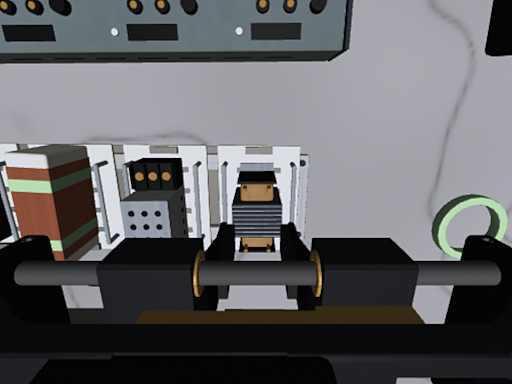

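View pics/s3.png

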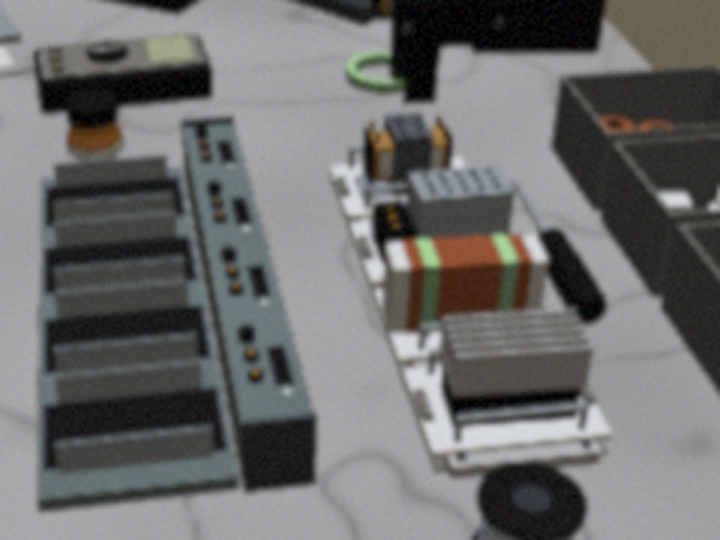

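Run:
```python
from h import *
s=r.read_state();print(s["time"],s["ee_pos"],s["width"],s["ft_force"])
m=r.camera_model("wrist");p,d=r.camera("wrist");P=cloud("wrist",d)
R0=R.from_quat(s["eef_rot"])
def proj(X):
    c=np.linalg.inv(m["extrinsics"])@np.r_[X,1];return (m["K"]@c[:3]/c[2])[:2].round(1)
print("tcp",proj(s["ee_pos"]),"core top",proj([.6722,.160,.064]))
for t in(-.015,.015,-.03,.03):print(t,proj(s["ee_pos"]+R0.apply([t,0,0])))
for rr in (205,212,220,226,232,240,250):
    print(rr,[(c,*(P[rr,c]*1000).round(0).astype(int)) for c in (226,234,242,257,272,280,288)])
cv2.imwrite("pics/w4c.png",cv2.resize(p[140:330,170:350],None,fx=3.1,fy=3.1,interpolation=cv2.INTER_CUBIC))
```

```text
4.05 [0.6743828  0.16045492 0.06123536] 0.029830082212728003 [-0.08149234  1.29747811 -0.26362208]
tcp [256.3 220.1] core top [255.8 218.9]
-0.015 [237.  220.1]
0.015 [275.6 220.1]
-0.03 [217.7 220.1]
0.03 [294.9 220.1]
205 [(226, np.int64(673), np.int64(134), np.int64(30)), (234, np.int64(661), np.int64(144), np.int64(63)), (242, np.int64(661), np.int64(149), np.int64(63)), (257, np.int64(661), np.int64(161), np.int64(63)), (272, np.int64(661), np.int64(172), np.int64(62)), (280, np.int64(661), np.int64(178), np.int64(62)), (288, np.int64(679), np.int64(191), np.int64(12))]
212 [(226, np.int64(680), np.int64(133), np.int64(29)), (234, np.int64(667), np.int64(143), np.int64(63)), (242, np.int64(666), np.int64(149), np.int64(63)), (257, np.int64(666), np.int64(161), np.int64(63)), (272, np.int64(666), np.int64(172), np.int64(62)), (280, np.int64(666), np.int64(178), np.int64(64)), (288, np.int64(686), np.int64(191), np.int64(13))]
220 [(226, np.int64(687), np.int64(133), np.int64(30)), (234, np.int64(673), np.int64(143), np.int64(62)), (242, np.int64(673), np.int64(149), np.int64(63))
[... 960 characters left out ...]
.int64(143), np.int64(112)), (234, np.int64(672), np.int64(146), np.int64(98)), (242, np.int64(696), np.int64(149), np.int64(52)), (257, np.int64(694), np.int64(161), np.int64(55)), (272, np.int64(696), np.int64(174), np.int64(51)), (280, np.int64(675), np.int64(176), np.int64(92)), (288, np.int64(664), np.int64(179), np.int64(112))]
250 [(226, np.int64(664), np.int64(144), np.int64(125)), (234, np.int64(678), np.int64(146), np.int64(100)), (242, np.int64(703), np.int64(149), np.int64(56)), (257, np.int64(703), np.int64(161), np.int64(56)), (272, np.int64(702), np.int64(174), np.int64(57)), (280, np.int64(681), np.int64(176), np.int64(94)), (288, np.int64(663), np.int64(177), np.int64(125))]
```

View pics/w4c.png

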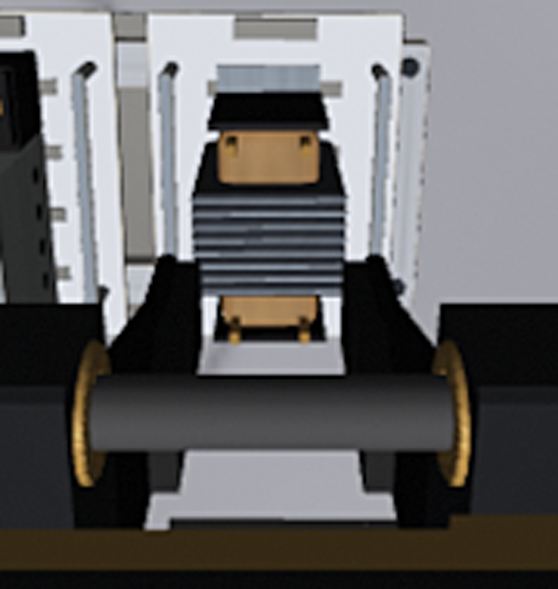

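The wrist depth shows fingertips ending at z≈0.093 while the reported TCP is 0.061, so the grip closed above the core and touched nothing. I'll cross-check the true tip height with the side camera.

Run:
```python
from h import *
s=r.read_state();print(s["time"],s["ee_pos"].round(4))
p,d=r.camera("side");P=cloud("side",d)
cv2.imwrite("pics/s4.png",cv2.resize(p[60:190,240:400],None,fx=4.5,fy=4.5,interpolation=cv2.INTER_CUBIC))
m=r.camera_model("side")
def proj(X):
    c=np.linalg.inv(m["extrinsics"])@np.r_[X,1];return (m["K"]@c[:3]/c[2])[:2].round(1)
for z in(.0,.015,.03,.045):print(z,proj(s["ee_pos"]+[0,-.015,z]))
for rr in range(110,150,3):
    print(rr,[tuple((P[rr,c]*1000).round(0).astype(int).tolist()) for c in (292,298,304)])
q=P[60:190,240:400].reshape(-1,3);k=(abs(q[:,0]-.674)<.012)&(q[:,1]>.11)&(q[:,1]<.21)&(q[:,2]>.067)&(q[:,2]<.2)
print(np.percentile(q[k],[0,2,10,50],axis=0).round(3))
```

```text
4.1 [0.674  0.1604 0.0604]
0.0 [297.4 145.7]
0.015 [297.8 139.4]
0.03 [298.2 133.1]
0.045 [298.7 126.5]
110 [(639, 71, 175), (651, 73, 174), (663, 74, 173)]
113 [(640, 74, 168), (651, 72, 168), (663, 72, 168)]
116 [(640, 72, 163), (652, 74, 162), (664, 75, 161)]
119 [(667, 176, 109), (668, 133, 128), (680, 132, 128)]
122 [(666, 174, 103), (669, 134, 121), (681, 133, 121)]
125 [(667, 175, 96), (670, 137, 113), (682, 133, 114)]
128 [(709, 340, 8), (670, 134, 107), (684, 138, 105)]
131 [(710, 341, -1), (671, 137, 99), (684, 137, 99)]
134 [(706, 325, -2), (671, 137, 93), (684, 137, 92)]
137 [(702, 310, -3), (717, 306, -2), (732, 300, 0)]
140 [(667, 169, 63), (680, 166, 63), (728, 284, 0)]
143 [(664, 154, 63), (676, 151, 64), (694, 167, 54)]
146 [(661, 142, 62), (674, 139, 63), (691, 152, 55)]
149 [(662, 143, 55), (675, 140, 55), (690, 147, 50)]
[[0.662 0.129 0.089]
 [0.663 0.131 0.091]
 [0.664 0.132 0.094]
 [0.671 0.136 0.108]]
```

View pics/s4.png

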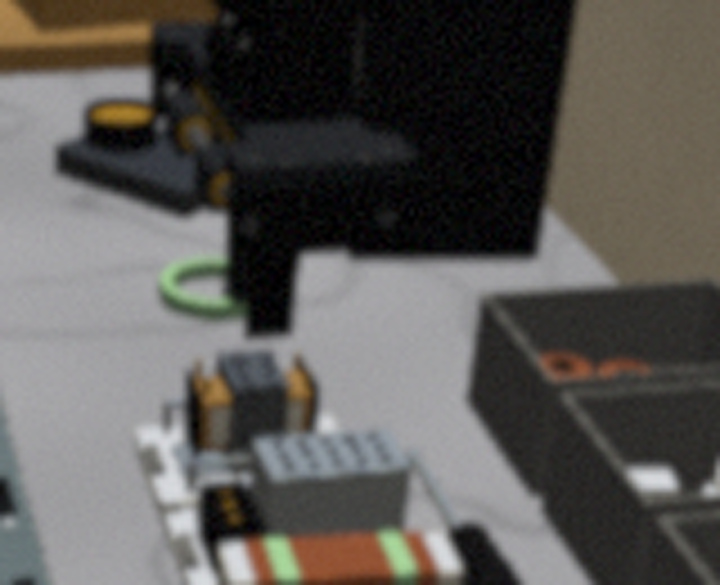

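Both cameras put the real fingertips about 31 mm above the reported TCP (side view: tip at (298,135), z≈0.091). From here on the TCP goes 31 mm lower than the tip height I want, so for tips at 0.037 it goes to 0.006. Open, descend and regrasp.

Request:
carry_out:
  increments: "0 0 -0.4 0 -0.0015 0 0.066; 0 0 -0.4 0 -0.0015 0 0.066; 0 0 -0.4 0 -0.0015 0 0.066; 0 0 -0.4 0 -0.0015 0 0.066; 0 0 -0.4 0 -0.0015 0.0 0.066"

```text
time: 4.78
ee_pos: [0.6721, 0.1603, 0.0597]
eef_rot: [0.701, 0.713, 0.002, 0.0]
ft_force: [0.1, -0.1, 0.0]
width: 0.0644
```

```bash
python3 -c "
from h import *
inc(.6722,.160,.007,0.5)"
```

```text
t 4.78 pos [0.6721 0.1603 0.0597] turn [ 0.2 -0.2  0.4] shift [-0.0004 -0.      0.0527] w 0.0644
```

Request:
carry_out:
  increments: "0.2 -0.2 0.4 0 0 0.02 0.066; 0.2 -0.2 0.4 0 0 0.04 0.066; 0.2 -0.2 0.4 0 0 0.052 0.066; 0.2 -0.2 0.4 0 0 0.052 0.066; 0.2 -0.2 0.4 0 0 0.052 0.034"
  squeeze: 25

```text
time: 5.4
ee_pos: [0.6726, 0.1604, 0.0081]
eef_rot: [0.704, 0.71, -0.0, 0.0]
ft_force: [0.2, -0.3, -0.7]
width: 0.0614
```

Request:
carry_out:
  increments: "0 0 0 0 0 0 0.03; 0 0 0 0 0 0 0.03; 0 0 0 0 0 0 0.03; 0 0 0 0 0 0 0.03; 0 0 0 0 0 0 0.03"

```text
time: 6.02
ee_pos: [0.6729, 0.1604, 0.0086]
eef_rot: [0.704, 0.71, -0.0, 0.0]
ft_force: [-0.8, -0.8, 5.3]
width: 0.038
```

Gripped at 38.0 mm, the true core thickness. Lift.

Request:
carry_out:
  increments: "0 0 0 0 0 -0.01 0.03; 0 0 0 0 0 -0.035 0.03; 0 0 0 0 0 -0.06 0.03; 0 0 0 0 0 -0.065 0.03; 0 0 0 0 0 -0.065 0.03"

```text
time: 6.65
ee_pos: [0.6724, 0.1604, 0.0729]
eef_rot: [0.704, 0.71, -0.0, 0.0]
ft_force: [0.4, -1.2, -4.3]
width: 0.0376
```

```bash
python3 -c "
from h import *
inc(.4560,.1705,.073,1.05);print(r.read_state()['ft_force'])"
```

```text
t 6.65 pos [0.6724 0.1604 0.0729] turn [-0.   0.  -0.5] shift [ 0.012  -0.2163 -0.    ] w 0.0376
[ 0.38847385 -1.22302484 -4.3170601 ]
```

Request:
carry_out:
  increments: "0 0 -0.5 0.003 -0.04 0 0.03; 0 0 -0.5 0.006 -0.09 0 0.03; 0 0 -0.5 0.009 -0.14 0 0.03; 0 0 -0.5 0.012 -0.19 0 0.03; 0 0 -0.5 0.012 -0.216 0 0.03"

```text
time: 7.28
ee_pos: [0.453, 0.1704, 0.0716]
eef_rot: [0.7, 0.714, -0.002, -0.0]
ft_force: [0.2, 1.0, -3.2]
width: 0.0377
```

Request:
carry_out:
  increments: "0 0 0 0 -0.01 0 0.03; 0 0 0 0 -0.01 0 0.03; 0 0 0 0 -0.01 0 0.03; 0 0 0 0 -0.01 0 0.03; 0 0 0 0 -0.01 0 0.03"

```text
time: 7.9
ee_pos: [0.4434, 0.1701, 0.0715]
eef_rot: [0.7, 0.714, -0.002, -0.0]
ft_force: [-0.3, -0.5, -2.9]
width: 0.0379
```

```bash
python3 -c "
from h import *
inc(.4560,.1705,.0095,1.05);print(r.read_state()['ft_force'])
p,d=r.camera('top');cv2.imwrite('pics/t5.png',p)
p,d=r.camera('side');cv2.imwrite('pics/s5.png',cv2.resize(p[100:280,130:370],None,fx=3,fy=3))"
```

```text
t 7.9 pos [0.4434 0.1701 0.0715] turn [-0.2  0.1  0. ] shift [0.0002 0.0128 0.062 ] w 0.0379
[-0.33142256 -0.4930667  -2.92579599]
```

View pics/s5.png

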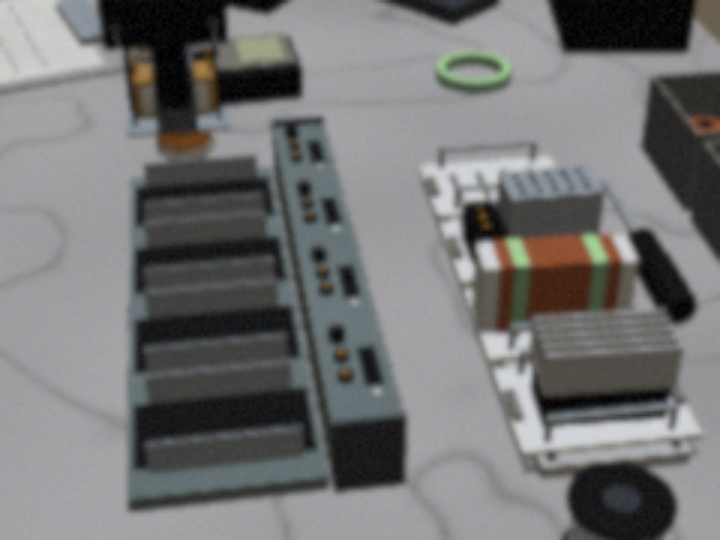

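The side view shows the transformer held upright above bay 1, with the tips just over the core sides. Lower it.

Request:
carry_out:
  increments: "-0.2 0.1 0 0.0004 0.0126 0.012 0.03; -0.2 0.1 0 0.0004 0.0126 0.032 0.03; -0.2 0.1 0 0.0004 0.0126 0.05 0.03; -0.2 0.1 0 0.0004 0.0126 0.059 0.03; -0.2 0.1 0 0.0004 0.0126 0.061 0.03"

```text
time: 8.62
ee_pos: [0.4555, 0.1706, 0.0103]
eef_rot: [0.7, 0.714, -0.0, 0.0]
ft_force: [-0.6, 0.1, -4.4]
width: 0.0378
```

```bash
python3 -c "
from h import *
inc(.4560,.1705,.0086,1.05);print(r.read_state()['ft_force'])"
```

```text
t 8.62 pos [0.4555 0.1706 0.0103] turn [-0.  0.  0.] shift [-0.0001  0.0005  0.0017] w 0.0378
[-0.55408414  0.0828607  -4.43098602]
```

Request:
carry_out:
  increments: "0 0 0 0 0 0.001 0.03; 0 0 0 0 0 0.0017 0.03; 0 0 0 0 0 0.002 0.03; 0 0 0 0 0 0.002 0.045; 0 0 0 0 0 0.002 0.06"

```text
time: 9.25
ee_pos: [0.456, 0.1709, 0.0087]
eef_rot: [0.7, 0.714, 0.0, 0.0]
ft_force: [0.6, 0.2, -0.1]
width: 0.0488
```

Request:
carry_out:
  increments: "0 0 0 0 0 0 0.066; 0 0 0 0 0 0 0.066; 0 0 0 0 0 -0.005 0.066; 0 0 0 0 0 -0.05 0.066; 0 0 0 0 0 -0.09 0.066"

```text
time: 9.88
ee_pos: [0.4558, 0.1707, 0.1003]
eef_rot: [0.7, 0.714, 0.0, 0.0]
ft_force: [0.5, 0.5, 0.1]
width: 0.066
```

```bash
python3 -c "
from h import *
inc(.6765,.0752,.1,0.6);print(r.read_state()['ft_force'])
p,d=r.camera('side');cv2.imwrite('pics/s6.png',cv2.resize(p[100:280,130:370],None,fx=3,fy=3))"
```

```text
t 9.88 pos [0.4558 0.1707 0.1003] turn [ 0.  -0.   0.5] shift [-0.0997  0.2189  0.0005] w 0.066
[0.52967328 0.50026768 0.06840135]
```

View pics/s6.png

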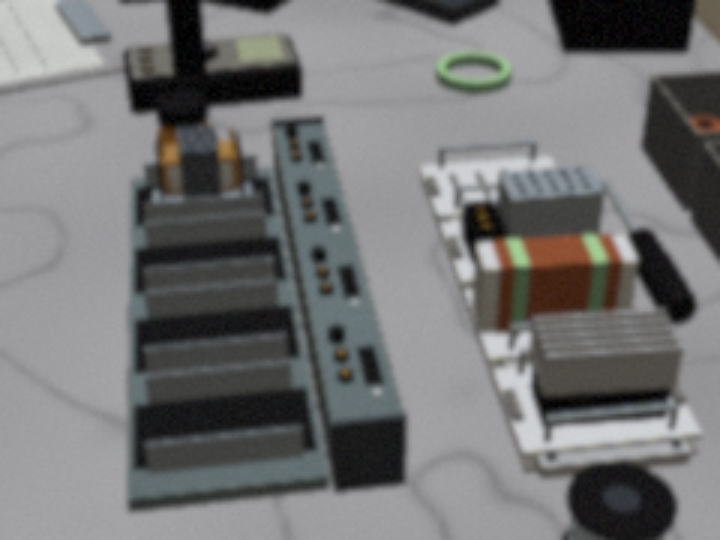

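The side view shows the transformer standing upright in bay 1 and released. Next is the caged unit, gripped 3.5 mm ahead of its origin.

Request:
carry_out:
  increments: "0 0 0.5 -0.024 0.054 0 0.064; 0 0 0.5 -0.049 0.108 0 0.064; 0 0 0.5 -0.074 0.162 0 0.064; 0 0 0.5 -0.099 0.214 0 0.064; 0 0 0.5 -0.099 0.222 0 0.064"

```text
time: 10.55
ee_pos: [0.6844, 0.0732, 0.1057]
eef_rot: [0.705, 0.709, 0.003, 0.002]
ft_force: [-0.6, -0.4, -0.1]
width: 0.0642
```

Request:
carry_out:
  increments: "0 0 0 0 0 0.02 0.064; 0 0 0 0 0 0.03 0.064; 0 0 0 0 0 0.03 0.064; 0 0 0 0 0 0.03 0.064; 0 0 0 0 0 0.03 0.064"

```text
time: 11.18
ee_pos: [0.6848, 0.0736, 0.0765]
eef_rot: [0.705, 0.709, 0.003, 0.002]
ft_force: [-1.0, 0.2, -0.4]
width: 0.0638
```

```bash
python3 -c "
from h import *
inc(.680,.0753,.008,0.6)"
```

```text
t 11.18 pos [0.6848 0.0736 0.0765] turn [ 0.5 -0.1 -0.3] shift [ 0.0017 -0.0053  0.0685] w 0.0638
```

Request:
carry_out:
  increments: "0.5 -0.1 -0.3 0.0017 -0.005 0.02 0.064; 0.5 -0.1 -0.3 0.0017 -0.005 0.045 0.064; 0.5 -0.1 -0.3 0.0017 -0.005 0.067 0.064; 0.5 -0.1 -0.3 0.0017 -0.005 0.068 0.064; 0.5 -0.1 -0.3 0.0017 -0.005 0.068 0.034"

```text
time: 11.8
ee_pos: [0.6807, 0.0753, 0.0089]
eef_rot: [0.703, 0.711, -0.0, 0.0]
ft_force: [-0.4, -0.5, 0.6]
width: 0.0594
```

Request:
carry_out:
  increments: "0 0 0 0 0 0 0.028; 0 0 0 0 0 0 0.028; 0 0 0 0 0 0 0.028; 0 0 0 0 0 0 0.028; 0 0 0 0 0 0 0.028"

```text
time: 12.42
ee_pos: [0.6811, 0.0753, 0.0095]
eef_rot: [0.703, 0.711, 0.0, 0.0]
ft_force: [-1.7, -0.7, 5.5]
width: 0.036
```

Request:
carry_out:
  increments: "0 0 0 0 0 -0.01 0.028; 0 0 0 0 0 -0.035 0.028; 0 0 0 0 0 -0.06 0.028; 0 0 0 0 0 -0.065 0.028; 0 0 0 0 0 -0.065 0.028"

```text
time: 13.05
ee_pos: [0.6807, 0.0753, 0.0739]
eef_rot: [0.703, 0.711, -0.0, 0.0]
ft_force: [-0.5, 0.6, -3.0]
width: 0.0357
```

```bash
python3 -c "
from h import *
inc(.4615,.0863,.074,1.05);print(r.read_state()['ft_force'])"
```

```text
t 13.05 pos [0.6807 0.0753 0.0739] turn [-0.   0.  -0.4] shift [ 1.34e-02 -2.19e-01 -1.00e-04] w 0.0357
[-0.4637206   0.57644831 -2.97128605]
```

Request:
carry_out:
  increments: "0 0 -0.4 0.003 -0.04 0 0.028; 0 0 -0.4 0.006 -0.09 0 0.028; 0 0 -0.4 0.01 -0.14 0 0.028; 0 0 -0.4 0.0134 -0.19 0 0.028; 0 0 -0.4 0.0134 -0.216 0 0.028"

```text
time: 13.68
ee_pos: [0.4612, 0.0864, 0.0725]
eef_rot: [0.7, 0.714, -0.001, -0.001]
ft_force: [1.2, -0.0, -2.2]
width: 0.036
```

Request:
carry_out:
  increments: "0 0 0 0 0 0 0.028; 0 0 0 0 0 0 0.028; 0 0 0 0 0 0 0.028; 0 0 0 0 0 0 0.028; 0 0 0 0 0 0 0.028"

```text
time: 14.3
ee_pos: [0.4615, 0.0863, 0.0724]
eef_rot: [0.7, 0.714, -0.001, -0.001]
ft_force: [0.1, -0.5, -3.9]
width: 0.0356
```

```bash
python3 -c "
from h import *
inc(.4615,.0863,.0105,1.05);print(r.read_state()['ft_force'])"
```

```text
t 14.3 pos [0.4615 0.0863 0.0724] turn [-0.2  0.1  0. ] shift [0.0001 0.0002 0.0619] w 0.0356
[ 0.13668444 -0.51175734 -3.8671994 ]
```

Request:
carry_out:
  increments: "-0.2 0.1 0 0 0 0.012 0.028; -0.2 0.1 0 0 0 0.032 0.028; -0.2 0.1 0 0 0 0.05 0.028; -0.2 0.1 0 0 0 0.059 0.028; -0.2 0.1 0 0 0 0.0615 0.028"

```text
time: 14.92
ee_pos: [0.4609, 0.0861, 0.0103]
eef_rot: [0.7, 0.714, 0.0, -0.0]
ft_force: [-0.0, 0.6, -2.4]
width: 0.0355
```

```bash
python3 -c "
from h import *
inc(.4615,.0863,.0093,1.05);print(r.read_state()['ft_force'])"
```

```text
t 14.93 pos [0.4609 0.0861 0.0103] turn [-0. -0.  0.] shift [0.0002 0.0006 0.001 ] w 0.0355
[-0.01592217  0.58225663 -2.3627389 ]
```

Request:
carry_out:
  increments: "0 0 0 0 0 0.001 0.028; 0 0 0 0 0 0.0015 0.028; 0 0 0 0 0 0.0015 0.028; 0 0 0 0 0 0.0015 0.043; 0 0 0 0 0 0.0015 0.058"

```text
time: 15.55
ee_pos: [0.4613, 0.0862, 0.009]
eef_rot: [0.7, 0.714, 0.0, -0.0]
ft_force: [0.8, 0.2, -0.5]
width: 0.0466
```

Request:
carry_out:
  increments: "0 0 0 0 0 0 0.06; 0 0 0 0 0 0 0.06; 0 0 0 0 0 -0.005 0.06; 0 0 0 0 0 -0.05 0.06; 0 0 0 0 0 -0.09 0.06"

```text
time: 16.18
ee_pos: [0.4612, 0.086, 0.1006]
eef_rot: [0.7, 0.714, 0.0, -0.0]
ft_force: [1.1, 0.5, -0.4]
width: 0.0599
```

```bash
python3 -c "
from h import *
inc(.6697,-.0073,.09,-2.4);print(r.read_state()['ft_force'])
p,d=r.camera('side');cv2.imwrite('pics/s7.png',cv2.resize(p[100:280,130:370],None,fx=3,fy=3))"
```

```text
t 16.18 pos [0.4612 0.086  0.1006] turn [ 0.  -0.   3.5] shift [-0.0973  0.2067  0.0106] w 0.0599
[ 1.0908961   0.5004231  -0.38847328]
```

View pics/s7.png

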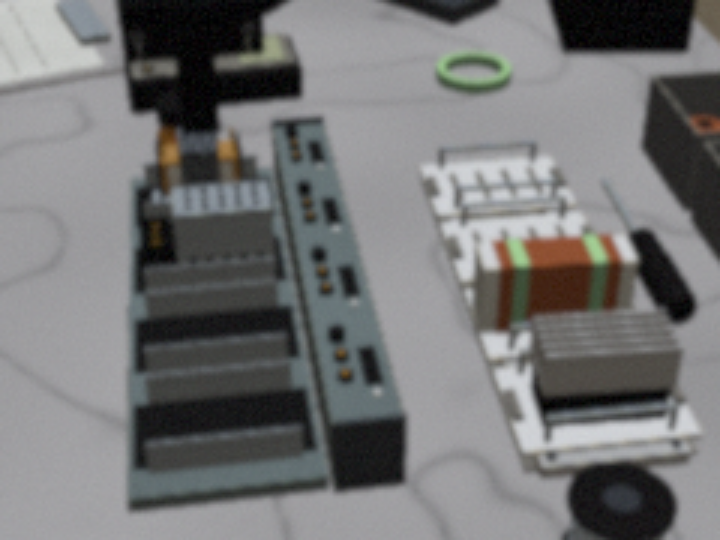

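The caged unit stands upright in bay 2, terminal end to the near side. Next is the shielded unit.

Request:
carry_out:
  increments: "0 0 1 -0.024 0.05 0 0.06; 0 0 2 -0.049 0.1 0 0.06; 0 0 3 -0.074 0.15 0 0.06; 0 0 3.5 -0.097 0.2 0 0.06; 0 0 3.5 -0.097 0.206 0 0.06"

```text
time: 16.85
ee_pos: [0.6734, -0.0093, 0.1055]
eef_rot: [0.723, 0.691, 0.002, 0.002]
ft_force: [-1.0, -0.3, -0.3]
width: 0.0597
```

Request:
carry_out:
  increments: "0 0 0 0 0 0.02 0.06; 0 0 0 0 0 0.03 0.06; 0 0 0 0 0 0.03 0.06; 0 0 0 0 0 0.03 0.06; 0 0 0 0 0 0.03 0.06"

```text
time: 17.48
ee_pos: [0.6738, -0.0091, 0.0763]
eef_rot: [0.723, 0.691, 0.003, 0.002]
ft_force: [-0.2, -0.6, -0.1]
width: 0.0597
```

```bash
python3 -c "
from h import *
inc(.6697,-.0073,.009,-2.4)"
```

```text
t 17.48 pos [ 0.6738 -0.0091  0.0763] turn [ 0.4 -0.1 -0.2] shift [ 0.0015 -0.0047  0.0673] w 0.0597
```

Request:
carry_out:
  increments: "0.4 -0.1 -0.2 0.0017 -0.0045 0.02 0.06; 0.4 -0.1 -0.2 0.0017 -0.0045 0.045 0.06; 0.4 -0.1 -0.2 0.0017 -0.0045 0.066 0.06; 0.4 -0.1 -0.2 0.0017 -0.0045 0.067 0.06; 0.4 -0.1 -0.2 0.0017 -0.0045 0.067 0.034"

```text
time: 18.1
ee_pos: [0.6702, -0.0072, 0.0097]
eef_rot: [0.722, 0.692, 0.0, 0.0]
ft_force: [0.2, -0.2, 0.2]
width: 0.0555
```

Request:
carry_out:
  increments: "0 0 0 0 0 0 0.022; 0 0 0 0 0 0 0.022; 0 0 0 0 0 0 0.022; 0 0 0 0 0 0 0.022; 0 0 0 0 0 0 0.022"

```text
time: 18.73
ee_pos: [0.6705, -0.0072, 0.0102]
eef_rot: [0.722, 0.692, 0.0, 0.001]
ft_force: [-0.8, 0.3, 5.0]
width: 0.0297
```

Request:
carry_out:
  increments: "0 0 0 0 0 -0.01 0.022; 0 0 0 0 0 -0.035 0.022; 0 0 0 0 0 -0.06 0.022; 0 0 0 0 0 -0.065 0.022; 0 0 0 0 0 -0.065 0.022"

```text
time: 19.35
ee_pos: [0.6702, -0.0072, 0.0748]
eef_rot: [0.722, 0.692, 0.0, 0.0]
ft_force: [-1.3, -0.0, -2.5]
width: 0.0299
```

```bash
python3 -c "
from h import *
inc(.4592,.0023,.074,1.05);print(r.read_state()['ft_force'])"
```

```text
t 19.35 pos [ 0.6702 -0.0072  0.0748] turn [ 0.1  0.  -3.5] shift [ 0.0006 -0.2112  0.0006] w 0.0299
[-1.25872083 -0.02561166 -2.51748407]
```

Request:
carry_out:
  increments: "0 0 -1 0 -0.04 0 0.022; 0 0 -2 0 -0.09 0 0.022; 0 0 -3 0 -0.14 0 0.022; 0 0 -3.5 0.0006 -0.185 0 0.022; 0 0 -3.5 0.0006 -0.209 0 0.022"

```text
time: 19.98
ee_pos: [0.4584, 0.0024, 0.0733]
eef_rot: [0.7, 0.714, -0.001, -0.0]
ft_force: [1.4, 0.2, -1.9]
width: 0.03
```

Request:
carry_out:
  increments: "0 0 0 0 0 0 0.022; 0 0 0 0 0 0 0.022; 0 0 0 0 0 0 0.022; 0 0 0 0 0 0 0.022; 0 0 0 0 0 0 0.022"

```text
time: 20.6
ee_pos: [0.4586, 0.0022, 0.0732]
eef_rot: [0.7, 0.714, -0.001, -0.0]
ft_force: [0.5, -0.0, -2.3]
width: 0.0296
```

```bash
python3 -c "
from h import *
inc(.4592,.0023,.0112,1.05);print(r.read_state()['ft_force'])"
```

```text
t 20.6 pos [0.4586 0.0022 0.0732] turn [-0.1  0.   0.1] shift [0.0001 0.0007 0.062 ] w 0.0296
[ 0.53795499 -0.03451918 -2.27362526]
```

Request:
carry_out:
  increments: "-0.1 0 0 0 0.0005 0.012 0.022; -0.1 0 0 0 0.0005 0.032 0.022; -0.1 0 0 0 0.0005 0.05 0.022; -0.1 0 0 0 0.0005 0.059 0.022; -0.1 0 0 0 0.0005 0.0615 0.022"

```text
time: 21.22
ee_pos: [0.4586, 0.0021, 0.011]
eef_rot: [0.7, 0.714, -0.001, -0.0]
ft_force: [-0.3, -0.1, -0.8]
width: 0.0298
```

```bash
python3 -c "
from h import *
inc(.4592,.0023,.01,1.05);print(r.read_state()['ft_force'])"
```

```text
t 21.23 pos [0.4586 0.0021 0.011 ] turn [-0.1  0.1  0.1] shift [0.0002 0.0006 0.001 ] w 0.0298
[-0.32347521 -0.06223416 -0.79794682]
```

Request:
carry_out:
  increments: "0 0 0 0 0 0.001 0.022; 0 0 0 0 0 0.0015 0.022; 0 0 0 0 0 0.0015 0.022; 0 0 0 0 0 0.0015 0.037; 0 0 0 0 0 0.0015 0.052"

```text
time: 21.85
ee_pos: [0.4589, 0.0022, 0.0097]
eef_rot: [0.7, 0.714, -0.0, 0.0]
ft_force: [-0.2, -0.2, -1.1]
width: 0.0403
```

Request:
carry_out:
  increments: "0 0 0 0 0 0 0.056; 0 0 0 0 0 0 0.056; 0 0 0 0 0 -0.005 0.06; 0 0 0 0 0 -0.05 0.062; 0 0 0 0 0 -0.09 0.064"

```text
time: 22.48
ee_pos: [0.4589, 0.0021, 0.1012]
eef_rot: [0.7, 0.714, -0.0, 0.0]
ft_force: [1.1, 0.5, 0.5]
width: 0.0633
```

```bash
python3 -c "
from h import *
inc(.6743,-.0942,.09,-2.6);print(r.read_state()['ft_force'])
p,d=r.camera('side');cv2.imwrite('pics/s8.png',cv2.resize(p[100:280,130:370],None,fx=3,fy=3))"
```

```text
t 22.48 pos [0.4589 0.0021 0.1012] turn [-0.   0.1  3.7] shift [-0.1004  0.2135  0.0113] w 0.0633
[1.14981829 0.50375712 0.48745954]
```

View pics/s8.png

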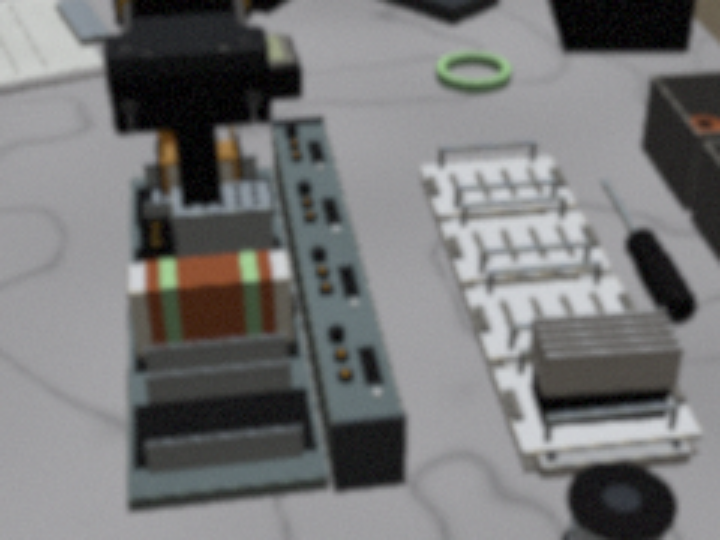

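The shielded unit stands upright in bay 3. The finned unit is next. Its fins are flat only above z=0.044, so I'll grip about 2 mm higher.

Request:
carry_out:
  increments: "0 0 1 -0.025 0.05 0 0.064; 0 0 2 -0.05 0.1 0 0.064; 0 0 3 -0.075 0.155 0 0.064; 0 0 3.7 -0.099 0.206 0 0.064; 0 0 3.7 -0.099 0.211 0 0.064"

```text
time: 23.15
ee_pos: [0.676, -0.095, 0.1057]
eef_rot: [0.724, 0.69, 0.001, 0.002]
ft_force: [-1.3, 0.8, -0.2]
width: 0.064
```

Request:
carry_out:
  increments: "0 0 0 0 0 0.02 0.064; 0 0 0 0 0 0.03 0.064; 0 0 0 0 0 0.03 0.064; 0 0 0 0 0 0.03 0.064; 0 0 0 0 0 0.03 0.064"

```text
time: 23.78
ee_pos: [0.6764, -0.0949, 0.0765]
eef_rot: [0.724, 0.69, 0.002, 0.003]
ft_force: [-0.3, -0.1, -0.8]
width: 0.0638
```

```bash
python3 -c "
from h import *
inc(.6745,-.0942,.0115,-2.6)"
```

```text
t 23.77 pos [ 0.6764 -0.0949  0.0765] turn [ 0.3  0.1 -0.1] shift [ 0.0007 -0.0023  0.065 ] w 0.0638
```

Request:
carry_out:
  increments: "0.3 0.1 -0.1 0.0007 -0.0023 0.02 0.064; 0.3 0.1 -0.1 0.0007 -0.0023 0.045 0.064; 0.3 0.1 -0.1 0.0007 -0.0023 0.064 0.064; 0.3 0.1 -0.1 0.0007 -0.0023 0.065 0.064; 0.3 0.1 -0.1 0.0007 -0.0023 0.065 0.034"

```text
time: 24.4
ee_pos: [0.6749, -0.0944, 0.012]
eef_rot: [0.723, 0.691, 0.001, 0.0]
ft_force: [0.5, 0.5, -0.2]
width: 0.0594
```

Request:
carry_out:
  increments: "0 0 0 0 0 0 0.028; 0 0 0 0 0 0 0.028; 0 0 0 0 0 0 0.028; 0 0 0 0 0 0 0.028; 0 0 0 0 0 0 0.028"

```text
time: 25.02
ee_pos: [0.6752, -0.0944, 0.0125]
eef_rot: [0.723, 0.691, 0.001, 0.001]
ft_force: [-0.7, -0.5, 5.1]
width: 0.0358
```

Request:
carry_out:
  increments: "0 0 0 0 0 -0.01 0.028; 0 0 0 0 0 -0.035 0.028; 0 0 0 0 0 -0.06 0.028; 0 0 0 0 0 -0.065 0.028; 0 0 0 0 0 -0.065 0.028"

```text
time: 25.65
ee_pos: [0.6748, -0.0944, 0.077]
eef_rot: [0.723, 0.691, 0.001, 0.0]
ft_force: [0.3, -0.3, -1.8]
width: 0.0357
```

```bash
python3 -c "
from h import *
inc(.4608,-.0819,.076,1.05);print(r.read_state()['ft_force'])"
```

```text
t 25.65 pos [ 0.6748 -0.0944  0.077 ] turn [ 0.1 -0.  -3.7] shift [ 0.0026 -0.2144  0.0007] w 0.0357
[ 0.30826785 -0.27845783 -1.83826212]
```

Request:
carry_out:
  increments: "0 0 -1 0.0005 -0.04 0 0.028; 0 0 -2 0.001 -0.09 0 0.028; 0 0 -3 0.002 -0.14 0 0.028; 0 0 -3.7 0.0026 -0.188 0 0.028; 0 0 -3.7 0.0026 -0.213 0 0.028"

```text
time: 26.28
ee_pos: [0.459, -0.0816, 0.0754]
eef_rot: [0.7, 0.714, -0.0, -0.001]
ft_force: [0.0, -0.9, -1.4]
width: 0.0358
```

Request:
carry_out:
  increments: "0 0 0 0 0 0 0.028; 0 0 0 0 0 0 0.028; 0 0 0 0 0 0 0.028; 0 0 0 0 0 0 0.028; 0 0 0 0 0 0 0.028"

```text
time: 26.9
ee_pos: [0.4592, -0.0817, 0.0753]
eef_rot: [0.7, 0.714, -0.0, -0.001]
ft_force: [0.3, -0.7, -1.3]
width: 0.0361
```

```bash
python3 -c "
from h import *
inc(.4608,-.0819,.0133,1.05);print(r.read_state()['ft_force'])"
```

```text
t 26.9 pos [ 0.4592 -0.0817  0.0753] turn [-0.1 -0.   0. ] shift [-0.0002  0.0017  0.062 ] w 0.0361
[ 0.26725224 -0.65738487 -1.27805173]
```

Request:
carry_out:
  increments: "-0.1 0 0 0 0.0015 0.012 0.028; -0.1 0 0 0 0.0015 0.032 0.028; -0.1 0 0 0 0.0015 0.05 0.028; -0.1 0 0 0 0.0015 0.059 0.028; -0.1 0 0 0 0.0015 0.0615 0.028"

```text
time: 27.52
ee_pos: [0.4603, -0.0818, 0.0131]
eef_rot: [0.7, 0.714, -0.0, -0.0]
ft_force: [0.2, -0.2, -1.7]
width: 0.0359
```

```bash
python3 -c "
from h import *
inc(.4608,-.0819,.0123,1.05);print(r.read_state()['ft_force'])"
```

```text
t 27.52 pos [ 0.4603 -0.0818  0.0131] turn [-0. -0.  0.] shift [-0.0002  0.0005  0.0008] w 0.0359
[ 0.15971899 -0.18745155 -1.65676231]
```

Request:
carry_out:
  increments: "0 0 0 0 0 0.001 0.028; 0 0 0 0 0 0.0013 0.028; 0 0 0 0 0 0.0013 0.028; 0 0 0 0 0 0.0013 0.043; 0 0 0 0 0 0.0013 0.058"

```text
time: 28.15
ee_pos: [0.4605, -0.0817, 0.012]
eef_rot: [0.7, 0.714, 0.0, -0.0]
ft_force: [-0.3, -0.3, 1.0]
width: 0.0464
```

Request:
carry_out:
  increments: "0 0 0 0 0 0 0.062; 0 0 0 0 0 0 0.062; 0 0 0 0 0 -0.005 0.062; 0 0 0 0 0 -0.05 0.064; 0 0 0 0 0 -0.1 0.066"

```text
time: 28.78
ee_pos: [0.4599, -0.0818, 0.1131]
eef_rot: [0.7, 0.714, -0.0, -0.001]
ft_force: [1.5, 0.1, 1.3]
width: 0.065
```

Request:
carry_out:
  increments: "0 0 0 -0.04 0.01 0 0.066; 0 0 0 -0.08 0.02 -0.01 0.066; 0 0 0 -0.12 0.03 -0.03 0.066; 0 0 0 -0.16 0.04 -0.05 0.066; 0 0 0 -0.16 0.04 -0.06 0.066"

```text
time: 29.4
ee_pos: [0.5029, -0.2447, 0.1743]
eef_rot: [0.702, 0.712, -0.001, 0.001]
ft_force: [-0.2, 0.0, -0.2]
width: 0.0658
```

Request:
carry_out:
  increments: "0 0 0 0 0 0 0.066; 0 0 0 -0.04 0 0 0.066; 0 0 0 -0.06 0 0 0.066; 0 0 0 -0.06 0 0 0.066; 0 0 0 -0.06 0 0 0.066"

```text
time: 30.02
ee_pos: [0.504, -0.3029, 0.174]
eef_rot: [0.701, 0.713, -0.001, -0.0]
ft_force: [0.8, 0.9, -0.0]
width: 0.0657
```

Run:
```python
from h import *
p,d=r.camera('side');cv2.imwrite('pics/s9.png',cv2.resize(p[100:280,130:370],None,fx=3,fy=3))
p,d=r.camera('top');cv2.imwrite('pics/t9.png',p);P=cloud("top",d)
m=((P[...,2]>.058)&(P[...,2]<.075)&(d>0)&(P[...,0]>.39)&(P[...,0]<.508)).astype(np.uint8)
m=cv2.morphologyEx(m,cv2.MORPH_CLOSE,np.ones((1,5)))
n,l,st,ce=cv2.connectedComponentsWithStats(m)
for i in range(1,n):
    if st[i,4]<150: continue
    k=(l==i)&(P[...,2]>.057)&(P[...,2]<.075)
    q=P[k];rc=cv2.minAreaRect((q[:,:2]*1000).astype(np.float32))
    print(st[i],np.round(rc[0],1),np.round(rc[1],1),round(rc[2],1),np.median(q[:,2]).round(4))
```

```text
[ 244  223   20   62 1214] [458.5   1.8] [94.7 30.2] 0.2 0.0646
[189 227  24  41 971] [468.5  86.1] [63.2 36.5] 1.0 0.0642
[ 295  228   26   50 1174] [460.  -82.1] [75.7 36.3] 1.0 0.066
[135 246  26  20 445] [455.  170.4] [39.7 29.8] 89.9 0.0641
```

View pics/t9.png

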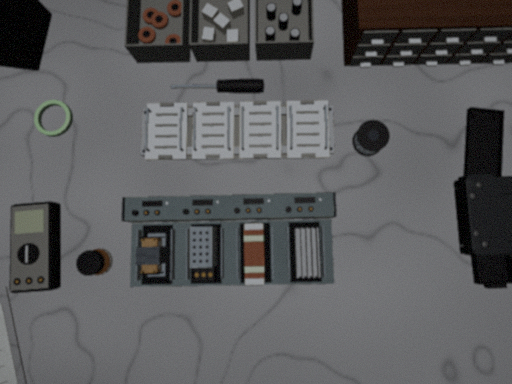

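View pics/s9.png

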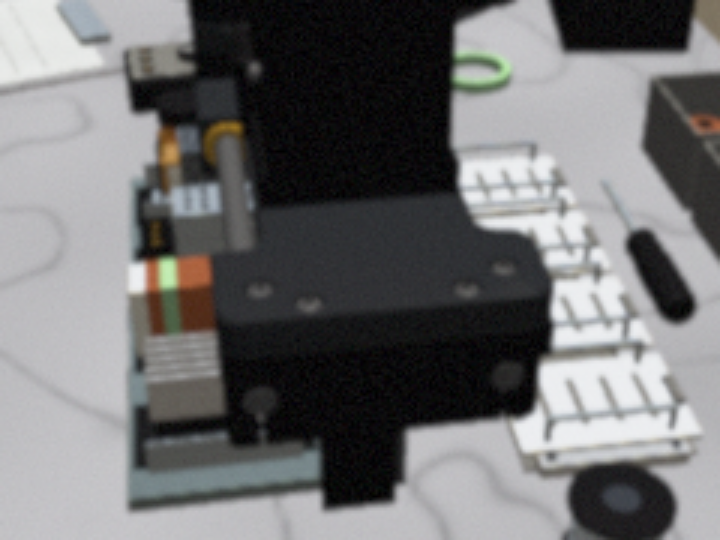

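The top view shows all four units in their bays (cols 148, 203, 254 and 308). Each is within about 1 mm of its bay centre, with tops at 0.064–0.066 and yaw within 1° of the bays. The gripper is clear.

```bash
python3 -c "
from bench import r
print(r.read_state()['joint_vel'].round(3), r.close_job())"
```

```text
the job is handed in; nothing more can be done
[ 0.001 -0.     0.007 -0.006 -0.001  0.     0.004] None
```

I moved all four units to the load-test rack in the same left-to-right order (transformer, caged, shielded, finned) and handed the job in at about 30 s. No verdict is reported.

- **Final check:** from the top camera, each unit is within about 1 mm of its measured bay centre and within about 1° of the bay direction. The tops are at the right height (0.064–0.066 m). In that last picture the gripper was open and well clear. I didn't check tilt separately after release. In the side pictures the first three looked upright after release; the arm partly hid the finned unit in the last one.
- **First transformer grasp missed:** the fingers closed above the core. Wrist and side depth both showed the fingertips ending about 31 mm above the reported tool point. I lowered every later grasp by that amount. Each then stopped at the unit's stated width, within 0.5 mm.
- **Discarded measurement:** one early wrist measurement disagreed with the top view by about 8 mm because the arm was still moving. I repeated it at rest, and the two then agreed to about 1.5 mm.

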